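# Lock the head onto the desk pencil sharpener and switch it on

### The job

Put the blue sharpening head back on the grey pencil sharpener base: set it in the round well with its handle over the white mark, press it down on the sprung pad and turn it clockwise, swinging the long handle round to the stop at the green mark so that it is locked down tight and upright. Once it is locked, push the red switch lever all the way over, away from its off side, and leave it on. Keep the head from falling over and leave the other desk things where they are.

Things in the scene. Friction and masses are not known exactly. Their poses are not given: they have to be found in the camera images.
- base: Grey motor base of the pencil sharpener, fixed to the desk, 50 mm high. Origin: on the axis of the round well, at desk level; z up. In its frame the block spans x -70..70, y -130..70 mm. Once the pad is pressed 4 mm or more the head turns clockwise (from above) by 67 deg to a firm stop. Turning it by pushing the handle near its end takes about 3 to 8 N.
- well_mouth (a point): Centre of the well's mouth, 50 mm above the desk, on the block's top. Well bore 94 mm, with an aluminium bayonet ring of 38.5 mm inner radius about flush with the top. Three gates 120 deg apart let the head's lugs in. Clockwise of each gate a sloping ramp draws the head down until the pad is about 8 mm pressed; friction keeps it wherever it is let go, once turned 20 deg or more.
- white_mark (a point): White radial mark on the block's top, 61 mm from the well's axis, at 123 deg counter-clockwise from base +x (on the +y, -x side). With the head's long handle arm pointing this way (within about 6 deg) the lugs meet the gates.
- green_mark (a point): Green radial mark on the block's top, 61 mm from the well's axis, at 56 deg counter-clockwise from base +x (on the +y, +x side). The handle arm lies over it when the head is locked at its stop.
- head: Blue sharpening head, a drum 72 mm wide, 70 mm high, about 0.42 kg, loose, upright, with a black handle bar over its top. Origin: centre of its underside, x along the handle's long arm, z up. Foot tapers to 58 mm over its lowest 7 mm. Three steel lugs, 13 mm wide, reach 44 mm radius at 6..13 mm height, at 0 and +-120 deg from +x. Origin 30 mm above the desk on the unpressed pad, 22 mm when locked.
- head_grip (a point): Middle of the handle bar, over the drum's axis near the centre of mass, 101 mm above the head's underside. Bar 16 mm wide, 22 mm high, from 34 mm behind to 110 mm ahead of this point along head x. A web 14 mm thick, 60 mm long joins it to the drum's top 20 mm below the bar. Grip here from above, across the bar.
- head_end (a point): Point in the orange end part of the handle, 100 mm from the drum's axis along head +x, at mid height of the bar (101 mm above the head's underside). The bar ends 10 mm further out and overhangs the base there, free below.
- pad (a joint): Sprung rubber pad (24 mm wide) in the middle of the well: 0 = up (its top 30 mm above the desk), grows as it is pressed, 0.010 m = bottom. It takes 8 N to start and 16 N at the bottom; the head's own weight does not press it.
- switch (a joint): Power switch lever on the base: 0 = off, leaning to base -x; 1.0 rad = fully on, leaning to +x. Stays where it is left; needs 1 to 2 N. Hinge along base y at base (0, -95) mm, 72 mm above the desk, on a black housing 70 x 50 mm, 75 mm high above the desk (hinge barrel to 85 mm). Rod 10 mm thick, 65 mm long, with a red ball 26 mm wide at its tip.
- switch_tip (a point): Centre of the red ball on the switch lever; about 129 mm above the desk when off.
- pencil_cup: Terracotta pencil cup with pens, 76 mm wide, up to 170 mm high. Bystander. Origin: centre of its underside.
- stapler: Silver aluminium stapler, 145 x 36 x 55 mm, long along its x. Bystander. Origin: centre of its underside.
- tape_dispenser: Steel tape dispenser base with a tape roll, 150 x 60 x 83 mm, long along its x. Bystander. Origin: centre of its underside.
- paperweight: Green marbled glass paperweight, a dome 76 mm wide, 58 mm high. Bystander. Origin: centre of its underside.

How it is judged:
On the way, in this order (a step that is already met when the one before it is completed fails the run):
1. The head sits in the well with its handle over the white mark and has begun to press the pad down (2 mm or more) (horizontal distance between head and base below 0.006 m and y of head_end in the frame of base above 0.05 m and x of head_end in the frame of base below -0.03 m and value of joint pad above 0.002 m).
2. The handle is turned home: within about 9 deg of the stop at the green mark, with the pad held down at least 6.5 mm (horizontal distance between head and base below 0.006 m and y of head_end in the frame of base above 0.05 m and x of head_end in the frame of base above 0.042 m and value of joint pad above 0.0065 m and angle between head's own z axis and vertical below 0.09 rad), for 0.2 s.
3. With the head still locked, the switch lever is pushed over to on (all of step 2 and value of joint switch above 0.8 rad), for 0.2 s.
At the end, for the whole second after the job is handed in: The head is in the well (within 6 mm of its axis), upright within 5 deg, handle within about 9 deg of the stop at the green mark, pad held down at least 6.5 mm, at rest; the switch lever is beyond 0.8 rad (on); the pencil cup stands upright (all of step 3 and linear speed of head below 0.02 m/s and angle between pencil_cup's own z axis and vertical below 0.3 rad); the robot touches nothing.
It fails at once if The head is tipped over (more than 35 deg) (angle between head's own z axis and vertical above 0.6 rad).
It fails at once if A bystander (pencil cup, stapler, tape dispenser, paperweight) is moved more than 30 mm (distance of any of pencil_cup, stapler, tape_dispenser, paperweight from where it was at the start of the episode above 0.03 m).
It also fails if it takes over 67 s, if anything falls off the work surface, if the arm or the gripper's body presses on something with over 40 N, if the wrist force passes 120 N, or if a joint passes its speed limit or range.

### The arm

A 6-joint arm with a two-finger parallel gripper is mounted at the origin on the work surface. World frame = base frame: x ahead of the robot, y to its left, z up, the work surface at z = 0. Lengths are in m, angles in rad, forces in N, time in s.
With the tool pointing down it reaches from about 0.3 to 0.775 m from the base axis. Payload 14.6 kg.
Tool frame: the origin (TCP) lies between the finger pads; the fingertips stand 14 mm ahead of it and the grasp point (between the pads) lies 5 mm behind it; z points along the fingers, y is the line along which they close (so a half turn about z gives the same grasp; the last joint's range is limited). The gripper opens to 94 mm and grips with 3 to 60 N. Pads are 16 mm wide; open, the fingers measure 119 mm over their backs; the gripper's body (75 mm by 177 mm) begins 78 mm behind the grasp point.
Start: joints at [1.206, 0.3, 1.521, -0, 1.321, -0.067], TCP at [0.161, 0.526, 0.19] pointing down, gripper open.
Joint ranges: [-3.03, 3.03], [-0.79, 2.21], [0.23, 2.52], [-1.04, 4.18], [0, 3.07], [-2.55, 2.55]. Speed limits (rad/s): [2.22, 2.22, 2.57, 3.14, 3.14, 3.14].

### API

Orientations are given as [roll, pitch, yaw] about the fixed x, y, z axes, in that order (R = Rz(yaw) Ry(pitch) Rx(roll)).
In Python, from station import ctrl gives the robot as it stands. The module is installed in compiled form; this text tells all that it offers.
- The arm moves only by the tool move_arm, never from a script. Its argument "targets" is a list of rows, each a list of 7 numbers: the opening, from -1 (shut) to 1 (fully open), then the shift along the tool's x, y, z in units of 50 mm (1.0 is 50 mm), then the turn, a rotation vector about the tool's x, y, z in rad. A call has 1 to 12 rows; each row is the pose to reach, as a shift and turn from the pose commanded when the call began, along the tool's axes at that moment; what a row does not reach only later rows make up. A row lasts 1/10 s, in which the tool goes at most 50 mm and 8.59 degrees, less where a joint would pass 70% of its speed; a pose out of reach is approached as far as the arm can. A call with a gripper value outside its range is refused whole. The fingers move at their own pace and stop on an object; "grip_force" is the grip in N (left out, the last holds). Time passes only in rows, so rows that repeat a pose let the fingers close. It gives the time, the measured TCP pose, the force, the opening and the grip force at its end, in the units of the state.
- ctrl.get_obs(): the state, without advancing time (a new reading comes with each control period).
- ctrl.camera(name): name is "side" or "top" or "wrist"; returns (picture, depth): 480x640x3 uint8, red, green, blue; 480x640 float32, m along the optical axis (not along the pixel's ray), 0 where there is no reading.
- ctrl.camera_params(name): a dict with "intrinsics" (3x3 intrinsics, pixels), "rvec" (rotation vector, rad) and "tvec" (3), from world to camera coordinates, as OpenCV has them; the wrist camera has in their place "T_tool_cam" (4x4, takes a point from camera to tool coordinates, whose origin is the TCP and whose axes are the flange's). Camera axes: x right, y down, z forward; pixel columns grow to the right and rows downward; lengths in m; the calibration is good to about 2 mm. A picture is of the moment at which its call begins: read the wrist's pose just before it. camera_params takes no time and is no camera call.
- ctrl.hand_in(): hands the job in; it is judged then, once.
Trained networks look in the newest picture that a camera, given by its name, has taken for a name from the list of things; names that differ only in an ending like _2 or _b are one class to them, and where a whole thing is asked for, a point or a joint stands for the part that bears it (a point fixed in the world has none). Each returns a list of dicts, best first, with "score" (0 to 1); they miss things now and then, are a little off and sometimes report something else, mostly with a low value. They report only what shows in the picture. A call takes as long as a camera call.
- ctrl.cut_out(camera, target): "region" (480x640 bool, what is visible of it) and "point" ([column, row] in pixels, amid what is visible of it).
- ctrl.tip_of(camera, target): "point" ([column, row] in pixels: a listed point, or the origin of a listed thing).
The state is a dict: "time_s": time; "qpos": joint angles; "joint_vel": joint speeds; "tau": joint torques, N m; "ee_pos": TCP position; "eef_rot": TCP orientation; "force": force on the tool from outside, world axes, zero at the start; "moment": the same for the moment, N m; "grip_width": finger opening in m; "grip_force": force on a finger pad.
Only numpy, scipy, OpenCV 4.12 (cv2) and the standard library are available. Lean on these libraries where they do the work, as an engineer would, in place of code of your own. Each camera call takes 0.05 s, during which the arm holds its last target. There are 200 camera calls.

## Working session

There is one attempt and no reset: what is moved stays moved. The work goes in short steps, Python scripts to look and compute and a tool call to move; the robot and the scene stay as the last step left them, time stands still between calls to the robot, and variables do not carry over. Pictures are saved under pics/ and viewed, at most 10 in all, crops included, and the job is handed in when it is done.

Besides the shell and the picture viewer there is one more tool, called after "Call:" as name(argument=value, ...) on one line, values as JSON. move_arm: Moves the arm, as the interface text tells. Its arguments: {"type":"object","properties":{"targets":{"type":"array"},"grip_force":{"type":"number"}},"required":["targets"]}

```bash
mkdir -p pics
cat > h.py <<'E'
import numpy as np, cv2
from scipy.spatial.transform import Rotation as R
from station import ctrl
def cam(name):
    o=ctrl.get_obs(); p,d=ctrl.camera(name); c=ctrl.camera_params(name); K=np.array(c["intrinsics"])
    if name=="wrist":
        T=np.eye(4); e=np.array(o["eef_rot"]); T[:3,:3]=R.from_euler('xyz',e).as_matrix() if e.size==3 else e; T[:3,3]=o["ee_pos"]
        T=T@np.array(c["T_tool_cam"])
    else:
        T=np.eye(4); T[:3,:3]=R.from_rotvec(np.ravel(c["rvec"])).as_matrix(); T[:3,3]=np.ravel(c["tvec"]); T=np.linalg.inv(T)
    return p,d,K,T
def ray(K,T,px):
    v=T[:3,:3]@np.linalg.inv(K)@np.array([px[0],px[1],1.]); return T[:3,3],v
def atz(K,T,px,z):
    o,v=ray(K,T,px); return o+v*(z-o[2])/v[2]
def world(d,K,T,mask=None):
    r,c=np.nonzero((d>0) if mask is None else (mask&(d>0)))
    z=d[r,c]; P=np.linalg.inv(K)@np.stack([c*z,r*z,z]); return (T[:3,:3]@P).T+T[:3,3]
def save(p,n): cv2.imwrite("pics/"+n,cv2.cvtColor(p,cv2.COLOR_RGB2BGR))
E
python3 - <<'E'
from h import *
np.set_printoptions(precision=4,suppress=True)
print({k:np.round(v,3) for k,v in ctrl.get_obs().items()})
for n in ("top","side"):
    p,d,K,T=cam(n); save(p,n+"0.png"); print(n,T)
    for t in ("well_mouth","white_mark","green_mark","head_grip","head_end","switch_tip","base","head","pencil_cup","stapler","tape_dispenser","paperweight"):
        for r in ctrl.tip_of(n,t)[:2]:
            u=r["point"]; z={"well_mouth":.05,"white_mark":.05,"green_mark":.05,"head_grip":.101,"head_end":.101,"switch_tip":.129}.get(t,0)
            print(n,t,round(r["score"],2),np.round(u,1),atz(K,T,u,z))
print(ctrl.get_obs()["time_s"])
E
```

```text
{'time_s': np.float64(0.0), 'qpos': array([ 1.206,  0.3  ,  1.522, -0.   ,  1.321, -0.067]), 'joint_vel': array([ 0.   ,  0.001, -0.   ,  0.002,  0.   , -0.   ]), 'tau': array([ -0.002, -53.181, -35.273,   0.071,   0.024,  -0.   ]), 'ee_pos': array([0.161, 0.526, 0.189]), 'eef_rot': array([-3.14 , -0.   ,  2.844]), 'force': array([-0.256, -0.238,  0.335]), 'moment': array([-0.018, -0.009, -0.016]), 'grip_force': np.float64(0.0), 'grip_width': np.float64(0.093)}
top [[-0.0191 -0.9836  0.1796  0.3843]
 [-0.9998  0.0173 -0.0113 -0.0374]
 [ 0.008  -0.1798 -0.9837  1.2315]
 [ 0.      0.      0.      1.    ]]
top well_mouth 0.96 [333.9 255.9] [ 0.5431 -0.0775  0.05  ]
top white_mark 0.78 [317.1 268.2] [ 0.5104 -0.0313  0.05  ]
top green_mark 0.76 [313.3 247.7] [ 0.5667 -0.0219  0.05  ]
top green_mark 0.21 [449.8 261.6] [ 0.5218 -0.3921  0.05  ]
top head_grip 0.65 [228.4 272.1] [0.4991 0.1972 0.101 ]
top head_end 0.75 [196.  263.9] [0.5218 0.2813 0.101 ]
top switch_tip 0.7 [326.  183.1] [ 0.7247 -0.0586  0.129 ]
top switch_tip 0.49 [334.  255.9] [ 0.5325 -0.0751  0.129 ]
top base 0.68 [331.
[... 694 characters left out ...]
side white_mark 0.75 [293.5 286.3] [ 0.5094 -0.0235  0.05  ]
side white_mark 0.51 [325.9 305.7] [ 0.5309 -0.1058  0.05  ]
side green_mark 0.6 [319.2 271.8] [ 0.5759 -0.0285  0.05  ]
side head_grip 0.68 [232.1 210.7] [0.5102 0.1991 0.101 ]
side head_grip 0.3 [318.2 294.2] [ 0.515 -0.101  0.101]
side head_end 0.71 [212.  183.7] [0.5223 0.3006 0.101 ]
side base 0.79 [325.5 305. ] [ 0.5526 -0.078   0.    ]
side head 0.84 [235.7 241.9] [0.5032 0.1963 0.    ]
side pencil_cup 0.8 [389.8 247.7] [ 0.7721 -0.0499  0.    ]
side stapler 0.86 [348.8 213.7] [0.769  0.0937 0.    ]
side tape_dispenser 0.86 [265.  170.4] [0.7007 0.3509 0.    ]
side paperweight 0.69 [425.1 423.9] [ 0.5255 -0.4075  0.    ]
1.3
```

View images.

View pics/top0.png

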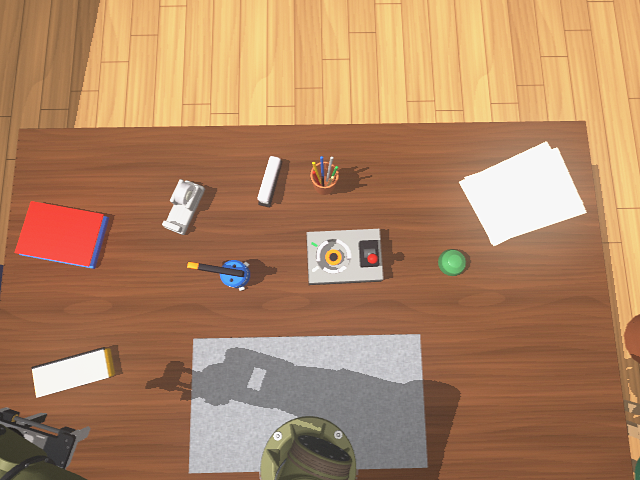

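View pics/side0.png

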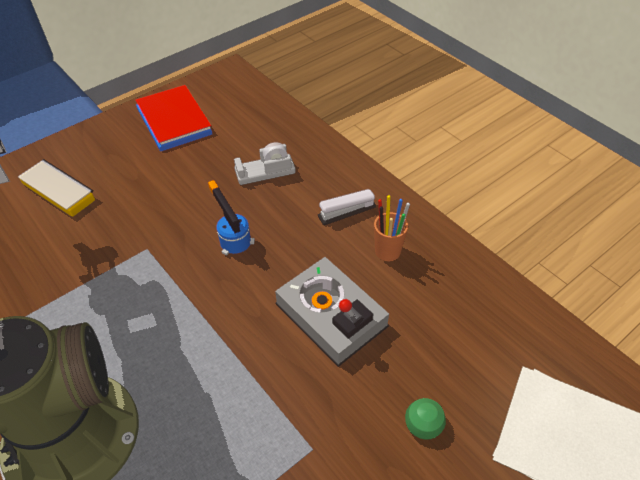

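Run:
```python
from h import *
np.set_printoptions(precision=4,suppress=True)
print(np.array(ctrl.camera_params("wrist")["T_tool_cam"]),ctrl.camera_params("wrist")["intrinsics"])
for n in ("top","side"):
    p,d,K,T=cam(n)
    P=world(d,K,T)
    A=P[(abs(P[:,0]-.52)<.15)&(abs(P[:,1]+.10)<.2)]
    B=A[(abs(A[:,2]-.05)<.006)]
    (c,s,a)=cv2.minAreaRect((B[:,:2]*1000).astype(np.float32)); print(n,"block",c,s,a,len(B),np.median(B[:,2]))
    b=A[A[:,2]>.09]; print("switch>.09",len(b),b.mean(0) if len(b) else '')
    A=P[(abs(P[:,0]-.51)<.1)&(abs(P[:,1]-.22)<.13)]
    B=A[(A[:,2]>.092)&(A[:,2]<.125)]
    (c,s,a)=cv2.minAreaRect((B[:,:2]*1000).astype(np.float32)); print("bar",c,s,a,len(B),np.percentile(B[:,2],[5,50,95]))
    for i in ("head","pencil_cup","stapler","tape_dispenser"):
        r=ctrl.cut_out(n,i)
        if r: Q=world(d,K,T,r[0]["region"]); print(i,r[0]["score"],np.median(Q,0),Q.min(0),Q.max(0))
```

```text
[[ 0.0016 -0.9631 -0.2691  0.0787]
 [ 1.      0.0016  0.0004 -0.0002]
 [ 0.     -0.2691  0.9631 -0.1949]
 [ 0.      0.      0.      1.    ]] [[405.4032   0.     311.9784]
 [  0.     405.4032 237.1868]
 [  0.       0.       1.    ]]
top block (545.2166137695312, -104.7845458984375) (140.9228973388672, 200.12400817871094) 1.706450343132019 2515 0.05003909910521709
switch>.09 85 [ 0.5239 -0.1692  0.1396]
bar (507.322509765625, 230.21212768554688) (143.48196411132812, 16.06170082092285) 79.71161651611328 376 [0.106  0.112  0.1162]
head 0.84 [0.5031 0.1946 0.0715] [ 0.4605  0.1571 -0.0054] [0.5372 0.3008 0.12  ]
pencil_cup 0.83 [ 0.766  -0.0551  0.0782] [ 0.7212 -0.0942 -0.0039] [ 0.8474 -0.0148  0.1692]
stapler 0.9 [0.7639 0.0997 0.0445] [ 0.6954  0.0671 -0.0059] [0.8505 0.1401 0.0594]
tape_dispenser 0.61 [0.6965 0.3399 0.0372] [ 0.6174  0.2916 -0.0016] [0.7802 0.4102 0.0886]
side block (544.7112426757812, -105.36793518066406) (143.02532958984375, 204.35321044921875) 1.9754421710968018 3611 0.050590825557293995
switch>.09 165 [ 0.5231 -0.1746  0.1352]
bar (506.75628662109375, 228.10366821289062) (147.15184020996094, 17.940876007080078) 79.29877471923828 443 [0.0963 0.1116 0.1155]
head 0.67 [0.4947 0.1775 0.0695] [0.4571 0.1539 0.0059] [0.5367 0.3009 0.1181]
pencil_cup 0.79 [ 0.747  -0.0632  0.0837] [ 0.7199 -0.0938 -0.0001] [0.8607 0.0425 0.1687]
stapler 0.81 [0.7592 0.095  0.0383] [ 0.6942  0.0667 -0.0028] [0.8506 0.1483 0.0599]
tape_dispenser 0.85 [0.6984 0.3288 0.0294] [ 0.6177  0.2867 -0.005 ] [0.7966 0.4327 0.0886]
```

```bash
cat >> h.py <<'E'
def goto(pos,psi_deg):
    o=ctrl.get_obs(); R0=R.from_euler('xyz',o["eef_rot"]); R1=R.from_euler('xyz',[np.pi,0,np.radians(psi_deg)])
    print("shift(50mm)",np.round(R0.inv().apply(np.array(pos)-o["ee_pos"])/.05,3),"turn",np.round((R0.inv()*R1).as_rotvec(),3))
E
python3 - <<'E'
from h import *
goto([.500,.192,.25],79.6)
E
```

```text
shift(50mm) [-8.433 -4.394 -1.205] turn [-0.     0.     1.454]
```

Call:
move_arm(targets=[[1, -8.43, -4.4, -1.2, 0, 0, 1.454], [1, -8.43, -4.4, -1.2, 0, 0, 1.454], [1, -8.43, -4.4, -1.2, 0, 0, 1.454], [1, -8.43, -4.4, -1.2, 0, 0, 1.454], [1, -8.43, -4.4, -1.2, 0, 0, 1.454], [1, -8.43, -4.4, -1.2, 0, 0, 1.454], [1, -8.43, -4.4, -1.2, 0, 0, 1.454], [1, -8.43, -4.4, -1.2, 0, 0, 1.454], [1, -8.43, -4.4, -1.2, 0, 0, 1.454], [1, -8.43, -4.4, -1.2, 0, 0, 1.454], [1, -8.43, -4.4, -1.2, 0, 0, 1.454], [1, -8.43, -4.4, -1.2, 0, 0, 1.454]])

```text
time_s: 3.0
ee_pos: [0.4998, 0.1916, 0.2495]
eef_rot: [-3.141, 0.0, 1.39]
force: [-0.7, -0.3, -0.3]
grip_width: 0.0942
grip_force: 0.0
```

Run:
```python
from h import *
np.set_printoptions(precision=4,suppress=True)
o=ctrl.get_obs(); print(o["ee_pos"],o["eef_rot"],o["joint_vel"],o["qpos"])
p,d,K,T=cam("wrist"); save(p,"w1.png")
P=world(d,K,T)
A=P[(abs(P[:,0]-.51)<.1)&(abs(P[:,1]-.22)<.13)]
B=A[(A[:,2]>.107)&(A[:,2]<.118)]
(c,s,a)=cv2.minAreaRect((B[:,:2]*1000).astype(np.float32)); print("bar",c,s,a,len(B),np.percentile(B[:,2],[5,50,95]))
for t in("head_grip","head_end"):
    for r in ctrl.tip_of("wrist",t)[:1]: print(t,r["score"],r["point"],atz(K,T,r["point"],.101))
D=A[(A[:,2]>.066)&(A[:,2]<.074)]; print("drum top",D.min(0),D.max(0))
goto([.500,.192,.096],79.6)
```

```text
[0.4998 0.1916 0.2495] [-3.1411  0.0001  1.39  ] [ 0.0339 -0.0121  0.0132  0.0001 -0.0018 -0.0042] [0.2975 0.2276 1.4734 0.0001 1.4411 0.4784]
bar (506.4697570800781, 229.54037475585938) (143.272705078125, 16.019634246826172) 79.7986831665039 3437 [0.11   0.1119 0.1132]
head_grip 0.58 [312.8, 217.9] [0.5001 0.1911 0.101 ]
head_end 0.57 [313.5, 92.7] [0.5188 0.292  0.101 ]
drum top [0.4656 0.1579 0.066 ] [0.5336 0.2261 0.0729]
shift(50mm) [-0.009  0.02   3.075] turn [-0.    -0.     0.003]
```

View pics/w1.png

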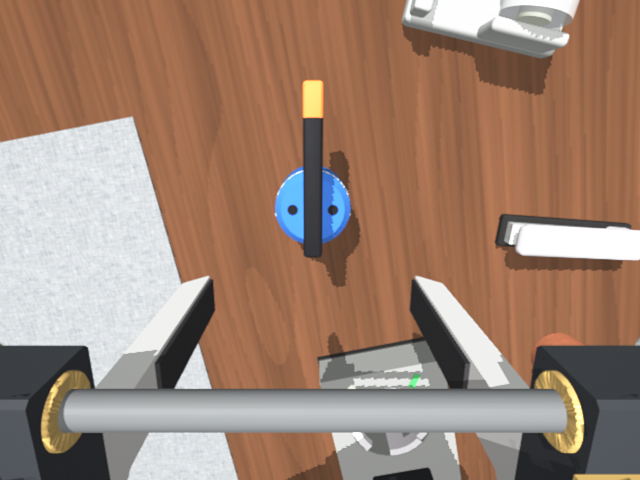

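Call:
move_arm(targets=[[1, 0, 0.01, 1, 0, 0, 0.003], [1, 0, 0.01, 2, 0, 0, 0.003], [1, 0, 0.01, 2.7, 0, 0, 0.003], [1, 0, 0.01, 3.07, 0, 0, 0.003], [1, 0, 0.01, 3.07, 0, 0, 0.003], [-1, 0, 0.01, 3.07, 0, 0, 0.003], [-1, 0, 0.01, 3.07, 0, 0, 0.003], [-1, 0, 0.01, 3.07, 0, 0, 0.003], [-1, 0, 0.01, 3.07, 0, 0, 0.003], [-1, 0, 0.01, 3.07, 0, 0, 0.003], [-1, 0, 0.01, 3.07, 0, 0, 0.003], [-1, 0, 0.01, 3.07, 0, 0, 0.003]], grip_force=60)

```text
time_s: 4.35
ee_pos: [0.5003, 0.1917, 0.0963]
eef_rot: [3.142, -0.0, 1.387]
force: [-0.6, -0.3, 0.5]
grip_width: 0.0413
grip_force: 0.0
```

Call:
move_arm(targets=[[-1, 0, 0, 0, 0, 0, 0], [-1, 0, 0, 0, 0, 0, 0], [-1, 0, 0, 0, 0, 0, 0], [-1, 0, 0, 0, 0, 0, 0], [-1, 0, 0, 0, 0, 0, 0], [-1, 0, 0, 0, 0, 0, 0], [-1, 0, 0, -0.5, 0, 0, 0], [-1, 0, 0, -1.2, 0, 0, 0], [-1, 0, 0, -1.2, 0, 0, 0]])

```text
time_s: 5.25
ee_pos: [0.5018, 0.1922, 0.1602]
eef_rot: [3.136, -0.003, 1.387]
force: [-0.2, -0.4, 0.2]
grip_width: 0.0002
grip_force: 0.0
```

Run:
```python
from h import *
goto([.500,.192,.25],79.6)
p,d,K,T=cam("wrist")
P=world(d,K,T); o=ctrl.get_obs(); e=o["ee_pos"]; print(e,o["grip_width"],o["grip_force"],o["force"])
A=P[(abs(P[:,0]-.51)<.1)&(abs(P[:,1]-.22)<.13)&(abs(P[:,2]-e[2]-.016)<.006)]
(c,s,a)=cv2.minAreaRect((A[:,:2]*1000).astype(np.float32)); print("bar",c,s,a,len(A),np.percentile(A[:,2],[5,50,95]))
```

```text
shift(50mm) [-0.006 -0.025 -1.797] turn [ 0.005 -0.003 -0.002]
[0.50098749 0.19195609 0.15783725] 0.00025005692223154126 0.0 [0.53665252 1.30983982 0.11647705]
bar (503.4515686035156, 200.2887725830078) (2.383714199066162, 14.379951477050781) 79.72183990478516 73 [0.17576392 0.17803184 0.17960324]
```

Run:
```python
from h import *
p,d,K,T=cam("wrist"); q,d2,K2,T2=cam("side")
save(np.hstack([p[:,:],cv2.resize(q[120:300,140:320],(480,480),interpolation=cv2.INTER_NEAREST)])[::1],"x.png")
im=np.hstack([cv2.resize(p,(400,300)),cv2.resize(q[120:300,140:380],(400,300))]); save(im,"v2.png")
P=world(d2,K2,T2)
A=P[(abs(P[:,0]-.51)<.1)&(abs(P[:,1]-.22)<.13)&(P[:,2]>.107)&(P[:,2]<.117)]
print(cv2.minAreaRect((A[:,:2]*1000).astype(np.float32)),len(A))
```

```text
((506.2050476074219, 228.36752319335938), (146.4497833251953, 16.447229385375977), 79.5401611328125) 342
```

View pics/v2.png

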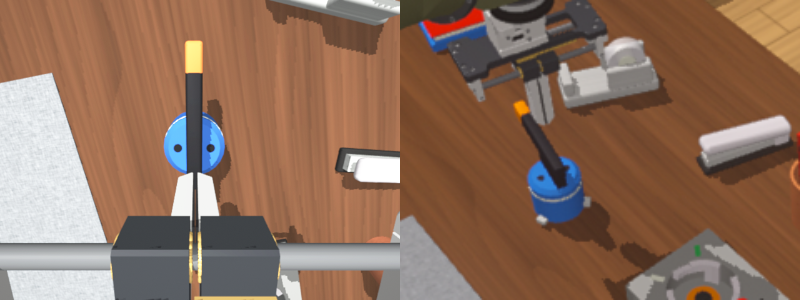

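Run:
```python
from h import *
goto([.4998,.1921,.096],79.7); print(ctrl.get_obs()["ee_pos"])
```

```text
shift(50mm) [ 0.01  -0.002  1.188] turn [-0.001  0.001 -0.004]
[0.49987002 0.19158833 0.15542338]
```

Call:
move_arm(targets=[[0, 0, 0, 0, 0, 0, 0], [0, 0, 0, 0, 0, 0, 0], [0, 0, 0, 0, 0, 0, 0], [0, 0, 0, 0, 0, 0, 0], [0, 0, 0, 0, 0, 0, 0], [0, 0, 0, 0.6, 0, 0, 0], [0, 0.01, 0, 1.0, 0, 0, 0], [0, 0.01, 0, 1.19, 0, 0, 0], [0, 0.01, 0, 1.19, 0, 0, 0], [-1, 0.01, 0, 1.19, 0, 0, 0], [-1, 0.01, 0, 1.19, 0, 0, 0], [-1, 0.01, 0, 1.19, 0, 0, 0]], grip_force=60)

```text
time_s: 6.6
ee_pos: [0.5008, 0.1923, 0.0976]
eef_rot: [3.14, -0.001, 1.387]
force: [-0.3, 0.5, 0.4]
grip_width: 0.0266
grip_force: 0.0
```

Call:
move_arm(targets=[[-1, 0, 0, 0, 0, 0, 0], [-1, 0, 0, 0, 0, 0, 0], [-1, 0, 0, 0, 0, 0, 0]])

```text
time_s: 6.9
ee_pos: [0.5004, 0.1922, 0.0969]
eef_rot: [3.141, -0.0, 1.387]
force: [-0.3, -0.5, -0.7]
grip_width: 0.0028
grip_force: 0.0
```

Call:
move_arm(targets=[[-1, 0, 0, 0, 0, 0, 0], [-1, 0, 0, 0, 0, 0, 0], [-1, 0, 0, 0, 0, 0, 0]])

```text
time_s: 7.2
ee_pos: [0.5004, 0.1922, 0.0968]
eef_rot: [3.142, -0.0, 1.387]
force: [-0.9, 0.3, -0.1]
grip_width: 0.0004
grip_force: 0.0
```

Run:
```python
from h import *
np.set_printoptions(precision=4,suppress=True)
p,d,K,T=cam("wrist"); q,d2,K2,T2=cam("side")
im=np.hstack([cv2.resize(p,(400,300)),cv2.resize(q[120:270,160:360],(400,300))]); save(im,"v3.png")
for z in (0,.014): 
    for C,TT in((K,T),(K2,T2)):
        v=np.linalg.inv(TT)@np.r_[ctrl.get_obs()["ee_pos"]-[0,0,z],1]; u=C@v[:3]; print(z,u[:2]/u[2],v[2])
P=world(d2,K2,T2); B=P[(abs(P[:,0]-.51)<.1)&(abs(P[:,1]-.22)<.13)&(P[:,2]>.09)]
for lo in np.arange(.09,.2,.01):
    b=B[(B[:,2]>=lo)&(B[:,2]<lo+.01)]; print(round(lo,2),len(b),b.min(0) if len(b) else'',b.max(0) if len(b) else '')
```

```text
0 [311.9864 281.7982] 0.20898621374076554
0 [230.411  215.8211] 1.3212275066137238
0.014 [312.0254 272.1954] 0.22246446596889283
0.014 [231.2112 220.0256] 1.3321907991374395
0.09 47 [0.4871 0.1574 0.0903] [0.5114 0.2949 0.0996]
0.1 69 [0.486  0.1549 0.1002] [0.5199 0.2989 0.1099]
0.11 160 [0.4853 0.1572 0.11  ] [0.52   0.3004 0.1192]
0.12 34 [0.4871 0.1788 0.121 ] [0.51   0.2013 0.1299]
0.13 45 [0.4857 0.1797 0.1301] [0.5099 0.2037 0.1396]
0.14 40 [0.4865 0.1788 0.1403] [0.5123 0.2026 0.1498]
0.15 47 [0.4862 0.1769 0.1501] [0.5101 0.203  0.1599]
0.16 42 [0.4858 0.1772 0.1601] [0.5119 0.2035 0.1699]
0.17 39 [0.4849 0.1793 0.1701] [0.5097 0.201  0.1785]
0.18 43 [0.4861 0.1795 0.1801] [0.5113 0.1911 0.1896]
0.19 13 [0.4863 0.1787 0.1901] [0.5087 0.1849 0.1982]
0.2 3 [0.4192 0.1587 0.2069] [0.5696 0.1986 0.21  ]
```

View pics/v3.png

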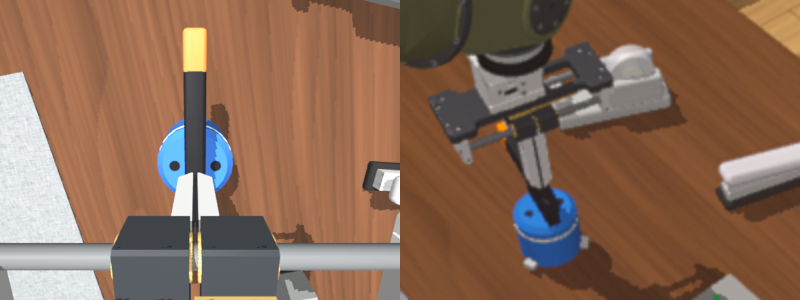

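Run:
```python
from h import *
np.set_printoptions(precision=4,suppress=True)
p,d,K,T=cam("wrist"); q,d2,K2,T2=cam("side")
im=np.hstack([cv2.resize(p[180:330,240:390],(400,400)),cv2.resize(q[180:260,190:270],(400,400),interpolation=cv2.INTER_NEAREST)]); save(im,"v4.png")
for c in (290,296,304,312,320,328,335):
    print(c,[round(float(atz(K,T,(c,r),0)[2]+ (T[:3,3]+T[:3,:3]@np.linalg.inv(K)@np.array([c,r,1])*d[r,c])[2]),3) for r in range(200,360,10)])
print(ctrl.get_obs()["qpos"],ctrl.get_obs()["grip_width"])
```

```text
290 [0.042, 0.066, 0.07, 0.07, 0.07, 0.07, 0.069, 0.07, 0.071, 0.129, 0.139, 0.149, 0.157, 0.164, 0.171, 0.217]
296 [0.112, 0.111, 0.112, 0.112, 0.112, 0.111, 0.111, 0.111, 0.117, 0.13, 0.139, 0.149, 0.157, 0.165, 0.171, 0.216]
304 [0.113, 0.112, 0.112, 0.111, 0.113, 0.113, 0.111, 0.112, 0.117, 0.129, 0.138, 0.15, 0.156, 0.164, 0.171, 0.177]
312 [0.112, 0.112, 0.113, 0.111, 0.112, 0.112, 0.113, 0.112, 0.113, 0.121, 0.122, 0.123, 0.124, 0.112, 0.111, 0.113]
320 [0.112, 0.111, 0.111, 0.111, 0.112, 0.112, 0.113, 0.112, 0.118, 0.128, 0.138, 0.149, 0.156, 0.165, 0.171, 0.217]
328 [0.11, 0.109, 0.109, 0.111, 0.108, 0.11, 0.109, 0.069, 0.117, 0.129, 0.139, 0.149, 0.157, 0.164, 0.171, 0.217]
335 [0.039, 0.066, 0.07, 0.071, 0.07, 0.069, 0.292, 0.069, 0.069, 0.128, 0.139, 0.149, 0.158, 0.164, 0.172, 0.217]
[0.2984 0.3649 1.6635 0.     1.1132 0.4824] 0.0004032169571738696
```

View pics/v4.png

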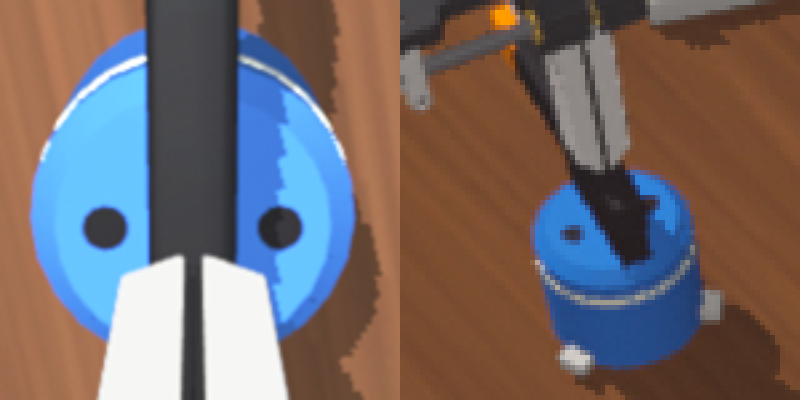

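The fingers end at z≈0.113, right at the bar's top, although the stated geometry puts them at 0.083. They look about 30 mm shorter than described, so I'll raise the arm, open the gripper and measure.

Call:
move_arm(targets=[[-1, 0, 0, -0.6, 0, 0, 0], [0, 0, 0, -1.2, 0, 0, 0], [0, 0, 0, -1.2, 0, 0, 0], [0, 0, 0, -1.2, 0, 0, 0], [0, 0, 0, -1.2, 0, 0, 0], [0, 0, 0, -1.2, 0, 0, 0], [0, 0, 0, -1.2, 0, 0, 0], [0, 0, 0, -1.2, 0, 0, 0]])

```text
time_s: 8.2
ee_pos: [0.5002, 0.1921, 0.1563]
eef_rot: [-3.141, 0.0, 1.387]
force: [1.0, 0.7, 0.4]
grip_width: 0.0471
grip_force: 0.0
```

Run:
```python
from h import *
np.set_printoptions(precision=4,suppress=True)
for n in("side","wrist"):
    o=ctrl.get_obs(); p,d,K,T=cam(n); P=world(d,K,T)
    Q=R.from_euler('xyz',o["eef_rot"]).inv().apply(P-o["ee_pos"])   # tool frame
    print(n,o["ee_pos"],o["grip_width"])
    for s in(1,-1):
        A=Q[(abs(Q[:,0])<.013)&(s*Q[:,1]>.012)&(s*Q[:,1]<.045)&(Q[:,2]>-.07)&(Q[:,2]<.035)]
        h,b=np.histogram(A[:,2],np.arange(-.07,.036,.005)); print(s,h,"max z",np.sort(A[:,2])[-5:] if len(A) else'', np.median(A,0))
```

```text
side [0.5002 0.1921 0.1563] 0.04713187589555348
1 [19  7 18 12 15 12 15 13 12  9  5  1  0  0  0  0  0  0  0  0  0] max z [-0.0194 -0.0184 -0.018  -0.0175 -0.0133] [-0.0076  0.0264 -0.0462]
-1 [15 13 19 12 11 12 15 13 14  4  3  0  0  0  0  0  0  0  0  0  0] max z [-0.0224 -0.0223 -0.0196 -0.019  -0.0175] [-0.0078 -0.0312 -0.0464]
wrist [0.5003 0.1922 0.1564] 0.0470197829094079
1 [354 328 299 263 246 218 213 184 163 142  77   0   0   0   0   0   0   0
   0   0   0] max z [-0.0156 -0.0156 -0.0155 -0.0152 -0.0151] [ 0.009   0.0261 -0.05  ]
-1 [345 334 283 269 239 230 197 192 164 142  74   1   0   0   0   0   0   0
   0   0   0] max z [-0.0155 -0.0155 -0.0155 -0.015  -0.0148] [ 0.0089 -0.0265 -0.0499]
```

Both cameras agree: the fingertips are 16 mm behind the reported TCP, where the text says 14 mm ahead. I'll go by the measured tips, which means gripping with the TCP at z≈0.066.

Call:
move_arm(targets=[[0, 0, 0, 0.7, 0, 0, 0], [0, 0, 0, 1.3, 0, 0, 0], [0, 0, 0, 1.65, 0, 0, 0], [0, 0, 0, 1.8, 0, 0, 0], [0, 0, 0, 1.8, 0, 0, 0], [-1, 0, 0, 1.8, 0, 0, 0], [-1, 0, 0, 1.8, 0, 0, 0], [-1, 0, 0, 1.8, 0, 0, 0], [-1, 0, 0, 1.8, 0, 0, 0], [-1, 0, 0, 1.8, 0, 0, 0], [-1, 0, 0, 1.8, 0, 0, 0], [-1, 0, 0, 1.8, 0, 0, 0]], grip_force=60)

```text
time_s: 9.5
ee_pos: [0.5006, 0.1923, 0.0671]
eef_rot: [3.141, -0.0, 1.387]
force: [-1.7, 0.7, 5.0]
grip_width: 0.0155
grip_force: 60.0
```

Call:
move_arm(targets=[[-1, 0, 0, -0.2, 0, 0, 0], [-1, 0, 0, -0.6, 0, 0, 0], [-1, 0, 0, -1.1, 0, 0, 0], [-1, 0, 0, -1.6, 0, 0, 0], [-1, 0, 0, -1.8, 0, 0, 0], [-1, 0, 0, -1.8, 0, 0, 0], [-1, 0, 0, -1.8, 0, 0, 0]])

```text
time_s: 10.2
ee_pos: [0.4999, 0.192, 0.1556]
eef_rot: [-3.14, 0.001, 1.387]
force: [-0.7, -0.1, -4.7]
grip_width: 0.0156
grip_force: 60.0
```

```bash
cat >> h.py <<'E'
def barfit(n="wrist",zc=None,dz=.005):
    o=ctrl.get_obs(); p,d,K,T=cam(n); P=world(d,K,T); e=o["ee_pos"]; z=e[2]+.046 if zc is None else zc
    Q=R.from_euler('xyz',o["eef_rot"]).inv().apply(P-e)
    A=P[(abs(P[:,2]-z)<dz)&(abs(Q[:,1])<.03)&(Q[:,0]>.014)&(Q[:,0]<.13)]
    r=cv2.minAreaRect((A[:,:2]*1000).astype(np.float32)); 
    m=A[:,:2].mean(0); w=np.linalg.svd(A[:,:2]-m,full_matrices=False)[2][0]; w*=np.sign(w@(m-e[:2]))
    print("bar dir",np.degrees(np.arctan2(w[1],w[0])),"tool psi",np.degrees(o["eef_rot"][2]),"perp off of TCP (mm)",1000*np.cross(w,e[:2]-m),"far end from TCP",1000*((A[:,:2]-e[:2])@w).max(),"z at near/far",np.median(A[Q[(abs(P[:,2]-z)<dz)&(abs(Q[:,1])<.03)&(Q[:,0]>.014)&(Q[:,0]<.13)][:,0]<.05,2]),np.median(A[Q[(abs(P[:,2]-z)<dz)&(abs(Q[:,1])<.03)&(Q[:,0]>.014)&(Q[:,0]<.13)][:,0]>.09,2]),r,len(A))
    return p,d,K,T,P
E
python3 - <<'E' 2>/dev/null
from h import *
np.set_printoptions(precision=4,suppress=True)
o=ctrl.get_obs(); print(o["ee_pos"],o["force"],o["grip_width"])
barfit()
goto([.5443,-.0748,.157],124.8)
E
```

```text
[0.4999 0.192  0.1556] [-0.7137 -0.0656 -4.7316] 0.015559333741080074
bar dir 79.58253288004512 tool psi 79.45789673198368 perp off of TCP (mm) -0.09131337349966087 far end from TCP 109.8842005607127 z at near/far 0.20018823565599006 0.20025486492974326 ((510.85784912109375, 253.01193237304688), (95.84266662597656, 16.404918670654297), 79.40399169921875) 11284
shift(50mm) [-5.082  1.853 -0.033] turn [-0.002  0.    -0.791]
```

Call:
move_arm(targets=[[-1, -0.5, 0.18, 0, 0, 0, -0.08], [-1, -1.2, 0.45, 0, 0, 0, -0.19], [-1, -2.0, 0.74, 0, 0, 0, -0.32], [-1, -2.8, 1.03, 0, 0, 0, -0.45], [-1, -3.6, 1.31, 0, 0, 0, -0.57], [-1, -4.3, 1.57, 0, 0, 0, -0.68], [-1, -4.8, 1.75, 0, 0, 0, -0.75], [-1, -5.0, 1.83, 0, 0, 0, -0.78], [-1, -5.08, 1.85, 0, 0, 0, -0.79], [-1, -5.08, 1.85, 0, 0, 0, -0.79], [-1, -5.08, 1.85, 0, 0, 0, -0.79]])

```text
time_s: 11.35
ee_pos: [0.5446, -0.0737, 0.1563]
eef_rot: [-3.141, -0.001, 2.177]
force: [-0.0, 0.6, -4.0]
grip_width: 0.0155
grip_force: 60.0
```

```bash
python3 - <<'E' 2>/dev/null
from h import *
np.set_printoptions(precision=4,suppress=True)
o=ctrl.get_obs(); print(o["ee_pos"],o["force"],o["grip_width"])
p,d,K,T,P=barfit(); save(p,"w5.png")
for n in("top","side"):
    if n!="wrist": p,d,K,T=cam(n); P=world(d,K,T)
    save(p,n+"5.png")
    A=P[(abs(P[:,0]-.52)<.15)&(abs(P[:,1]+.10)<.2)]; B=A[(abs(A[:,2]-.05)<.005)]
    (c,s,a)=cv2.minAreaRect((B[:,:2]*1000).astype(np.float32)); print(n,"block",c,s,a,len(B))
goto([.5438,-.0749,.157],124.7)
E
```

```text
[ 0.5446 -0.0737  0.1563] [-0.0349  0.5648 -4.0343] 0.01548138851516545
bar dir 124.82092967694926 tool psi 124.71097371862616 perp off of TCP (mm) -0.22544316650094723 far end from TCP 109.9550138603078 z at near/far 0.2008972637202029 0.2012286553277993 ((508.9551696777344, -23.01528549194336), (16.41297149658203, 95.96760559082031), 34.722293853759766) 11295
top block (543.8221435546875, -112.08936309814453) (138.65798950195312, 186.74449157714844) 2.26155424118042 458
side block (544.8292846679688, -105.56365966796875) (143.39503479003906, 203.82489013671875) 1.6377942562103271 2882
shift(50mm) [-0.008 -0.03  -0.006] turn [ 0.    -0.     0.001]
```

View pics/w5.png

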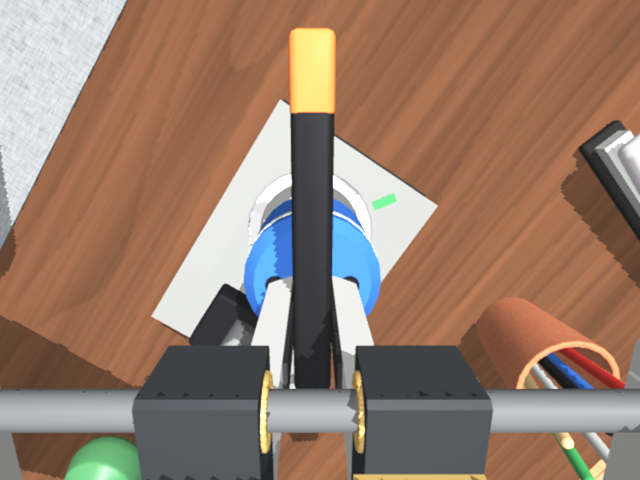

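```bash
python3 - <<'E' 2>/dev/null
from h import *
np.set_printoptions(precision=4,suppress=True)
p,d,K,T=cam("wrist"); o=ctrl.get_obs()
g=[atz(K,T,u,.05)[:2] for u in((280.5,100),(437,206),(152,316))]; print(g)
v=g[1]-g[0]; y=np.arctan2(v[1],v[0]); print("len",np.linalg.norm(v),np.linalg.norm(g[2]-g[0]),"yaw",np.degrees(y))
ex=np.array([np.cos(y),np.sin(y)]);ey=np.array([-ex[1],ex[0]])
print("origin",(g[0]+g[1])/2-.07*ey)
G=(p[:,:,1].astype(int)-p[:,:,0]>70)&(np.indices(p.shape[:2])[1]>340)&(np.indices(p.shape[:2])[0]<260); r,c=np.nonzero(G)
m=atz(K,T,(c.mean(),r.mean()),.05)[:2]; print("green",c.mean(),r.mean(),m)
for O in ((.5438,-.0749),): w=m-O; print(np.linalg.norm(w),np.degrees(np.arctan2(w[1],w[0]))-56)
P=world(d,K,T); Q=R.from_euler('xyz',o["eef_rot"]).inv().apply(P-o["ee_pos"])
for s in (1,-1):
  pass
D=P[(abs(P[:,2]-(o["ee_pos"][2]+.004))<.003)]; print("drum top",len(D),D.min(0),D.max(0))
E
```

```text
[array([ 0.4722, -0.0087]), array([ 0.6115, -0.0044]), array([ 0.4789, -0.2082])]
len 0.139330958119545 0.19957830432943752 yaw 1.7711756617353527
origin [ 0.544  -0.0766]
green 359.6661002548853 236.11554800339846 [ 0.5776 -0.0568]
0.038374903639306665 -27.89336087172356
drum top 3857 [ 0.5115 -0.1026  0.1578] [ 0.5762 -0.042   0.1621]
```

```bash
python3 - <<'E' 2>/dev/null
from h import *
p,d,K,T=cam("wrist")
m=atz(K,T,(384,201.5),.05)[:2]; w=m-np.array([.5439,-.0756]); print("green",m,np.linalg.norm(w),np.degrees(np.arctan2(w[1],w[0]))-56); print(ctrl.get_obs()["ee_pos"])
goto([.5439,-.0756,.101],124.72)
E
```

```text
green [ 0.57656775 -0.02471378] 0.06046973879700149 1.3004923500403294
[ 0.54482255 -0.07395321  0.15679072]
shift(50mm) [-0.016 -0.034  1.116] turn [0.    0.    0.001]
```

Call:
move_arm(targets=[[-1, -0.016, -0.034, 0.2, 0, 0, 0], [-1, -0.016, -0.034, 0.5, 0, 0, 0], [-1, -0.016, -0.034, 0.7, 0, 0, 0], [-1, -0.016, -0.034, 0.8, 0, 0, 0], [-1, -0.016, -0.034, 0.9, 0, 0, 0], [-1, -0.016, -0.034, 0.95, 0, 0, 0], [-1, -0.016, -0.034, 0.98, 0, 0, 0], [-1, -0.016, -0.034, 0.98, 0, 0, 0]])

```text
time_s: 12.4
ee_pos: [0.5439, -0.0761, 0.1078]
eef_rot: [3.141, 0.0, 2.177]
force: [-0.3, 0.3, -5.1]
grip_width: 0.0153
grip_force: 60.0
```

Call:
move_arm(targets=[[-1, 0, 0, 0.06, 0, 0, 0], [-1, 0, 0, 0.12, 0, 0, 0], [-1, 0, 0, 0.18, 0, 0, 0], [-1, 0, 0, 0.22, 0, 0, 0], [-1, 0, 0, 0.22, 0, 0, 0], [-1, 0, 0, 0.22, 0, 0, 0]])

```text
time_s: 13.0
ee_pos: [0.5441, -0.0761, 0.0971]
eef_rot: [3.141, 0.0, 2.177]
force: [-0.9, -0.1, 1.1]
grip_width: 0.0154
grip_force: 60.0
```

Call:
move_arm(targets=[[-1, 0, 0, 0.04, 0, 0, 0], [-1, 0, 0, 0.08, 0, 0, 0], [-1, 0, 0, 0.12, 0, 0, 0], [-1, 0, 0, 0.15, 0, 0, 0], [-1, 0, 0, 0.15, 0, 0, 0], [-1, 0, 0, 0.15, 0, 0, 0]])

```text
time_s: 13.6
ee_pos: [0.5443, -0.0762, 0.09]
eef_rot: [3.141, 0.001, 2.177]
force: [-2.2, 0.5, 10.3]
grip_width: 0.0154
grip_force: 60.0
```

```bash
python3 - <<'E' 2>/dev/null
from h import *
o=ctrl.get_obs(); print(o["ee_pos"],o["force"],o["moment"]); barfit()
E
```

```text
[ 0.54430856 -0.07617934  0.08997915] [-2.2454674   0.46226192 10.2533329 ] [ 0.00754696  0.72202162 -0.01126542]
bar dir 124.83702845671722 tool psi 124.71928868607891 perp off of TCP (mm) -0.2762751953880628 far end from TCP 110.40357696679554 z at near/far 0.13470657043621326 0.13500181471276243 ((508.4696044921875, -25.30984115600586), (16.445032119750977, 96.34745025634766), 34.73542404174805) 11361
```

Call:
move_arm(targets=[[-1, 0, 0, 0, 0, 0, 0.05], [-1, 0, 0, 0, 0, 0, 0.1], [-1, 0, 0, 0, 0, 0, 0.15], [-1, 0, 0, 0, 0, 0, 0.2], [-1, 0, 0, 0, 0, 0, 0.25], [-1, 0, 0, 0, 0, 0, 0.3], [-1, 0, 0, 0, 0, 0, 0.3]])

```text
time_s: 14.35
ee_pos: [0.5447, -0.0763, 0.0902]
eef_rot: [3.14, 0.001, 1.875]
force: [-1.2, -1.1, 8.4]
grip_width: 0.0154
grip_force: 60.0
```

```bash
python3 - <<'E' 2>/dev/null
from h import *
o=ctrl.get_obs(); print(o["ee_pos"],o["force"],o["moment"]); barfit()
E
```

```text
[ 0.54465477 -0.07626087  0.09021133] [-1.15700889 -1.06642667  8.42435704] [-0.12483217  0.30337274 -0.01877697]
bar dir 107.53256472429979 tool psi 107.42972962112509 perp off of TCP (mm) -0.30348586083558604 far end from TCP 109.9033108764433 z at near/far 0.13485524881865996 0.13499690974403006 ((525.5723876953125, -17.290996551513672), (16.435558319091797, 95.82101440429688), 17.327627182006836) 11310
```

Call:
move_arm(targets=[[-1, 0, 0, 0, 0, 0, 0.06], [-1, 0, 0, 0, 0, 0, 0.12], [-1, 0, 0, 0, 0, 0, 0.18], [-1, 0, 0, 0, 0, 0, 0.24], [-1, 0, 0, 0, 0, 0, 0.3], [-1, 0, 0, 0, 0, 0, 0.36], [-1, 0, 0, 0, 0, 0, 0.42], [-1, 0, 0, 0, 0, 0, 0.48], [-1, 0, 0, 0, 0, 0, 0.54], [-1, 0, 0, 0, 0, 0, 0.54]])

```text
time_s: 15.4
ee_pos: [0.5442, -0.0762, 0.0892]
eef_rot: [3.141, 0.0, 1.336]
force: [1.5, -0.9, -0.2]
grip_width: 0.0155
grip_force: 60.0
```

```bash
python3 - <<'E' 2>/dev/null
from h import *
o=ctrl.get_obs(); print(o["ee_pos"],o["force"],o["moment"]); barfit()
E
```

```text
[ 0.5442034  -0.07616854  0.08921398] [ 1.47515559 -0.85348812 -0.16715205] [-0.22764712 -0.26450025  0.01038105]
bar dir 76.69618922023969 tool psi 76.5443128445875 perp off of TCP (mm) -0.2109407958157134 far end from TCP 109.78281263958505 z at near/far 0.13389687739426898 0.13400945562505645 ((558.3101196289062, -15.92572021484375), (95.80502319335938, 16.371662139892578), 76.88800811767578) 11288
```

Call:
move_arm(targets=[[-1, 0, 0, 0, 0, 0, 0.05], [-1, 0, 0, 0, 0, 0, 0.1], [-1, 0, 0, 0, 0, 0, 0.15], [-1, 0, 0, 0, 0, 0, 0.2], [-1, 0, 0, 0, 0, 0, 0.25], [-1, 0, 0, 0, 0, 0, 0.29], [-1, 0, 0, 0, 0, 0, 0.32], [-1, 0, 0, 0, 0, 0, 0.34], [-1, 0, 0, 0, 0, 0, 0.34]])

```text
time_s: 16.35
ee_pos: [0.5439, -0.076, 0.0892]
eef_rot: [-3.142, 0.0, 0.997]
force: [1.0, -0.9, -1.9]
grip_width: 0.0153
grip_force: 60.1
```

```bash
python3 - <<'E' 2>/dev/null
from h import *
o=ctrl.get_obs(); print(o["ee_pos"],o["force"],o["moment"],o["tau"][5]); barfit()
E
```

```text
[ 0.54387652 -0.07602685  0.08917671] [ 0.98997214 -0.88323763 -1.85616401] [-0.11816758 -0.11345184  0.39180403] 0.8086440525949001
bar dir 57.929345784949106 tool psi 57.14968570665674 perp off of TCP (mm) -0.17000562664297447 far end from TCP 109.97074746719365 z at near/far 0.1338859012865091 0.13398978599473008 ((576.587158203125, -23.369190216064453), (95.95864868164062, 16.455833435058594), 57.95197677612305) 11314
```

Call:
move_arm(targets=[[-1, 0, 0, 0, 0, 0, -0.014], [-1, 0, 0, 0, 0, 0, -0.014], [0, 0, 0, 0, 0, 0, -0.014], [0, 0, 0, 0, 0, 0, -0.014], [0, 0, 0, 0, 0, 0, -0.014], [0, 0, 0, 0, 0, 0, -0.014], [0, 0, 0, -0.5, 0, 0, -0.014], [0, 0, 0, -1.1, 0, 0, -0.014], [0, 0, 0, -1.8, 0, 0, -0.014], [0, 0, 0, -2, 0, 0, -0.014], [0, 0, 0, -2, 0, 0, -0.014]])

```text
time_s: 17.5
ee_pos: [0.5444, -0.0762, 0.1905]
eef_rot: [3.139, -0.001, 1.011]
force: [0.1, 0.3, -0.3]
grip_width: 0.0472
grip_force: 0.0
```

```bash
python3 - <<'E' 2>/dev/null
from h import *
np.set_printoptions(precision=4,suppress=True)
o=ctrl.get_obs(); print(o["ee_pos"],o["force"],o["grip_width"],o["time_s"]); barfit(zc=.134)
p,d,K,T=cam("side"); P=world(d,K,T); A=P[(abs(P[:,0]-.53)<.06)&(abs(P[:,1]+.17)<.03)&(P[:,2]>.11)&(P[:,2]<.15)]; print("ball",len(A),A.mean(0),A.min(0),A.max(0))
for r in ctrl.tip_of("side","switch_tip")[:1]: print(r["score"],atz(K,T,r["point"],.129))
goto([.4718,-.173,.189],1.85); goto([.4718,-.173,.099],1.85)
E
```

```text
[ 0.5444 -0.0762  0.1905] [ 0.0962  0.3042 -0.3258] 0.04718999805268782 17.5
bar dir 57.8965108055908 tool psi 57.916327454849885 perp off of TCP (mm) -1.1205125640733096 far end from TCP 109.84317164787609 z at near/far 0.1338783958048908 0.1339736226575849 ((576.3779296875, -23.107059478759766), (95.78131103515625, 16.11831283569336), 57.854366302490234) 4173
ball 145 [ 0.5212 -0.1747  0.1403] [ 0.5106 -0.1851  0.1109] [ 0.5347 -0.1594  0.1498]
0.7 [ 0.5252 -0.1674  0.129 ]
shift(50mm) [-2.404 -0.181 -0.025] turn [-0.002  0.002  0.978]
shift(50mm) [-2.402 -0.177  1.775] turn [-0.002  0.002  0.978]
```

Call:
move_arm(targets=[[-1, -0.8, -0.06, 0, 0, 0, 0.15], [-1, -1.6, -0.12, 0, 0, 0, 0.3], [-1, -2.4, -0.18, 0, 0, 0, 0.45], [-1, -2.4, -0.18, 0, 0, 0, 0.6], [-1, -2.4, -0.18, 0, 0, 0, 0.75], [-1, -2.4, -0.18, 0, 0, 0, 0.9], [-1, -2.4, -0.18, 0, 0, 0, 0.978], [-1, -2.4, -0.18, 0.6, 0, 0, 0.978], [-1, -2.4, -0.18, 1.2, 0, 0, 0.978], [-1, -2.4, -0.18, 1.78, 0, 0, 0.978], [-1, -2.4, -0.18, 1.78, 0, 0, 0.978], [-1, -2.4, -0.18, 1.78, 0, 0, 0.978]])

```text
time_s: 18.85
ee_pos: [0.4723, -0.1729, 0.1002]
eef_rot: [-3.141, 0.001, 0.033]
force: [0.1, -0.2, -0.2]
grip_width: 0.0006
grip_force: 0.0
```

```bash
python3 - <<'E' 2>/dev/null
from h import *
np.set_printoptions(precision=4,suppress=True)
o=ctrl.get_obs(); print(o["ee_pos"],o["force"],o["grip_width"],o["time_s"])
p,d,K,T=cam("wrist"); save(p,"w8.png")
m=(p[:,:,0].astype(int)-p[:,:,1]>90)&(p[:,:,2]<90); P=world(d,K,T,m); P=P[(abs(P[:,0]-.53)<.07)&(abs(P[:,1]+.17)<.04)&(P[:,2]>.1)]; print("red",len(P),P.min(0) if len(P) else'',P.max(0) if len(P) else '')
goto([.5438+.0076+.003,-.1733,.099],1.85)
E
```

```text
[ 0.4723 -0.1729  0.1002] [ 0.148  -0.2075 -0.2092] 0.0006442361339848884 18.85
red 2808 [ 0.5125 -0.1846  0.132 ] [ 0.5365 -0.159   0.1473]
shift(50mm) [1.63  0.057 0.043] turn [ 0.    -0.001  0.001]
```

View pics/w8.png

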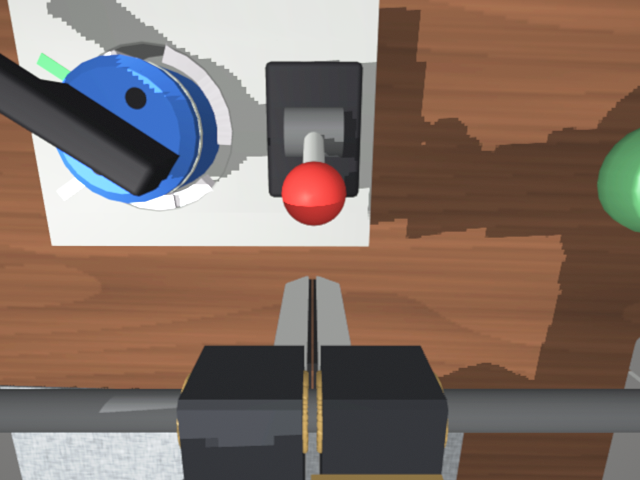

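Call:
move_arm(targets=[[-1, 0.25, 0, 0.02, 0, 0, 0], [-1, 0.5, 0, 0.02, 0, 0, 0], [-1, 0.7, 0.02, 0.02, 0, 0, 0], [-1, 0.9, 0.02, 0.02, 0, 0, 0], [-1, 1.05, 0.03, 0.02, 0, 0, 0], [-1, 1.2, 0.03, 0.02, 0, 0, 0], [-1, 1.35, 0.03, 0.02, 0, 0, 0], [-1, 1.5, 0.03, 0.02, 0, 0, 0], [-1, 1.6, 0.03, 0.02, 0, 0, 0], [-1, 1.63, 0.03, 0.02, 0, 0, 0], [-1, 1.63, 0.03, 0.02, 0, 0, 0]])

```text
time_s: 20.0
ee_pos: [0.5541, -0.1717, 0.0992]
eef_rot: [3.142, 0.0, 0.033]
force: [0.0, -0.4, -0.2]
grip_width: 0.0004
grip_force: 0.0
```

```bash
python3 - <<'E' 2>/dev/null
from h import *
np.set_printoptions(precision=4,suppress=True)
o=ctrl.get_obs(); print(o["ee_pos"],o["force"],o["grip_width"],o["time_s"])
for n in("wrist","side","top"):
    p,d,K,T=cam(n); m=(p[:,:,0].astype(int)-p[:,:,1]>90)&(p[:,:,2]<90); P=world(d,K,T,m); P=P[(abs(P[:,0]-.55)<.09)&(abs(P[:,1]+.17)<.04)&(P[:,2]>.1)]; print(n,"red",len(P),P.min(0) if len(P) else'',P.max(0) if len(P) else '')
E
```

```text
[ 0.5541 -0.1717  0.0992] [ 0.0306 -0.3966 -0.1514] 0.0004284973454217257 20.0
wrist red 2741 [ 0.5658 -0.1827  0.1276] [ 0.5896 -0.1581  0.1438]
side red 17 [ 0.5694 -0.1816  0.1286] [ 0.586  -0.1668  0.1406]
top red 0
```

Call:
move_arm(targets=[[-1, 0.02, 0, 0, 0, 0, 0], [-1, 0.04, 0, 0, 0, 0, 0], [-1, 0.06, 0, 0, 0, 0, 0], [-1, 0.06, 0, 0, 0, 0, 0]])

```text
time_s: 20.55
ee_pos: [0.556, -0.1717, 0.0991]
eef_rot: [-3.141, 0.003, 0.033]
force: [-10.2, 0.5, 3.0]
grip_width: 0.0007
grip_force: 4.8
```

Call:
move_arm(targets=[[-1, -0.4, 0, 0, 0, 0, 0], [-1, -1, 0, 0, 0, 0, 0], [-1, -1.6, 0, 0, 0, 0, 0], [-1, -1.8, 0, -0.6, 0, 0, 0], [-1, -2, 0, -1.4, 0, 0, 0], [-1, -2.4, 0, -2, 0, 0, 0], [-1, -2.4, 0, -2, 0, 0, 0], [-1, -2.4, 0, -2, 0, 0, 0]])

```text
time_s: 21.35
ee_pos: [0.4373, -0.1757, 0.1996]
eef_rot: [3.141, -0.001, 0.032]
force: [0.6, 0.2, -0.4]
grip_width: 0.0006
grip_force: 0.0
```

```bash
python3 - <<'E' 2>/dev/null
from h import *
np.set_printoptions(precision=4,suppress=True)
o=ctrl.get_obs(); print(o["ee_pos"],o["force"],o["joint_vel"],o["time_s"])
im=[]
for n in("wrist","side"):
    p,d,K,T=cam(n); im.append(p); W=world(d,K,T)
    m=(p[:,:,0].astype(int)-p[:,:,1]>90)&(p[:,:,2]<90); P=world(d,K,T,m); P=P[(abs(P[:,0]-.55)<.09)&(abs(P[:,1]+.17)<.04)&(P[:,2]>.1)]; print(n,"red",len(P),P.min(0) if len(P) else'',P.max(0) if len(P) else '')
    A=W[(abs(W[:,0]-.565)<.07)&(abs(W[:,1]+.045)<.08)&(abs(W[:,2]-.134)<.005)]; print("bar",cv2.minAreaRect((A[:,:2]*1000).astype(np.float32)),len(A),np.median(A[:,2]))
save(np.hstack([cv2.resize(im[0],(400,300)),cv2.resize(im[1][150:390,160:480],(400,300))]),"end.png")
E
```

```text
[ 0.4373 -0.1757  0.1996] [ 0.6303  0.2054 -0.4262] [ 0.0063  0.0414  0.0126  0.0002 -0.004   0.0009] 21.35
wrist red 1171 [ 0.5644 -0.1818  0.1286] [ 0.5839 -0.1579  0.1431]
bar ((555.263671875, -56.4268798828125), (114.73259735107422, 16.160400390625), 58.10551452636719) 5034 0.13381995828495905
side red 127 [ 0.5646 -0.1827  0.1259] [ 0.5886 -0.1596  0.1462]
bar ((532.7162475585938, -97.91548919677734), (21.422313690185547, 11.818727493286133), 51.054931640625) 41 0.13405250502556132
```

View pics/end.png

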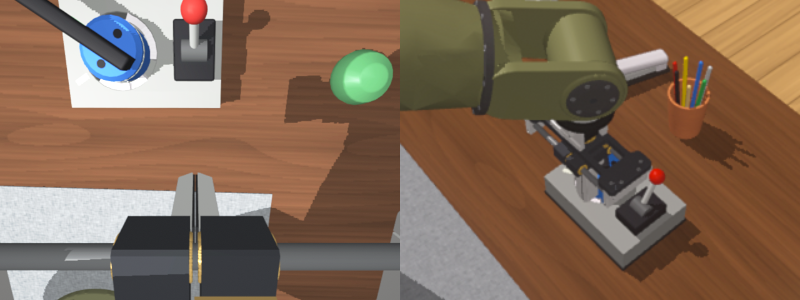

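The final view shows the head locked, with its handle at 58° in the world frame, which is the stop. The red ball has been pushed over to +x (at about (195,8) in the wrist half), the cup stands upright, and the robot touches nothing.

```bash
python3 -c "
from station import ctrl
print(ctrl.hand_in())"
```

```text
the job is handed in; nothing more can be done
None
```

The head is locked at its stop over the green mark, upright with the pad pressed about 8 mm. The switch lever was pushed to its stop and left on, and the job is handed in at about 21 s, though the hand-in returned no verdict.

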